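# Balance the rocker tray

### The job

Stand the red-capped and the blue-capped bottle upright on the blue band at one end of the rocker tray (either end, both at the same one), and push the wooden vial box along the tray towards the other end, without lifting it off the tray, until the loaded tray stays level by itself. Leave all the other things on the bench where they are.

Things in the scene. Friction and masses are not known exactly. Their poses are not given: they have to be found in the camera images.
- tray_mid (a point): aluminium rocker tray on a white stand, inside 190 x 410 mm, rim 10 mm high and 5 mm thick. The point is the middle of its floor, about 75 mm above the bench; x across the tray (away from the robot), y along its length, z up, all tilting with it. Blue bands mark the ends of its floor, at y = 0.146 to 0.204 and -0.146 to -0.204. It rocks about an axis along x, 25 mm below this point.
- rocker_tray (a joint): tilt of the tray in rad, 0 level, positive with its +y end up, stops at +-0.16. A weak spring centres it: fully loaded it tilts some 0.03 rad per 10 mm that the box is moved along y, down on the side the box is moved to. It yields while it is pushed or pressed, so read it with nothing touching.
- box_mid (a point): closed wooden vial box, 115 x 170 x 62 mm high (too wide to grip), 0.47 to 0.63 kg (varies), loose on the tray near its middle, long side across the tray. The point is its centre, 31 mm above the tray's floor; own x along its 115 mm side, which lies along the tray's y. A clasp stands 4 mm out of its -x face, 50 mm up.
- red_mid (a point): white plastic bottle with a red screw cap, 45 mm across up to 74 mm high, cap 30 mm across, 92 mm tall, 0.13 to 0.18 kg (varies), loose on the bench among other things. The point is on its axis half-way up, 46 mm above its foot; z along its axis (reads up to 0.05 rad off vertical when it stands).
- blue_mid (a point): white plastic bottle with a blue screw cap, 45 mm across up to 74 mm high, cap 30 mm across, 92 mm tall, 0.13 to 0.18 kg (varies), loose on the bench among other things. The point is on its axis half-way up, 46 mm above its foot; z along its axis (reads up to 0.05 rad off vertical when it stands).
- amber_bottle: amber bottle with a black cap, 34 mm across, 78 mm tall. A bystander: leave it alone. Origin at the centre of its foot.
- beaker_small: small glass beaker, 48 mm across, 58 mm tall. A bystander: leave it alone. Origin at the centre of its foot.
- beaker_tall: larger glass beaker, 58 mm across, 68 mm tall. A bystander: leave it alone. Origin at the centre of its foot.
- wash_bottle: white wash bottle with a red cap and bent spout, 94 x 62 mm, 206 mm tall. A bystander: leave it alone. Origin at the centre of its foot.
- cylinder: glass measuring cylinder on a blue foot, foot 51 x 59 mm, 170 mm tall. A bystander: leave it alone. Origin at the centre of its foot.
- green_bottle: white bottle with a green cap, 45 mm across, 92 mm tall; not one of the two to load. A bystander: leave it alone. Origin at the centre of its foot.
- stirrer: fixed magnetic stirrer, 185 mm along x, 145 mm along y, about 70 mm high, with a fixed 75 mm wide glass beaker on it that reaches up to 165 mm above the bench: an obstacle. Origin at the centre of its underside.
Things that resemble listed ones, but are neither listed nor needed, are in the scene too. What is shaped like the part that bears red_mid but pink is not meant.

How it is judged:
At the end, for the whole second after the job is handed in: Both bottles stand upright on the same end band (centres more than 150 mm from the tray's middle along it, feet on the floor), the box rests flat on the tray (centre within 30 mm of the tray's long centre line), and the tray is at rest and level within 0.035 rad (2 degrees) (value of joint rocker_tray between -0.035 and 0.035 rad and velocity of joint rocker_tray between -0.02 and 0.02 rad/s and z of red_mid in the frame of tray_mid between 0.038 and 0.054 m and angle between each of red_mid, blue_mid's own z axis and vertical below 0.12 rad and x of red_mid in the frame of tray_mid between -0.095 and 0.095 m and z of blue_mid in the frame of tray_mid between 0.038 and 0.054 m and x of blue_mid in the frame of tray_mid between -0.095 and 0.095 m and z of box_mid in the frame of tray_mid between 0.025 and 0.037 m and x of box_mid in the frame of tray_mid between -0.03 and 0.03 m and ((y of red_mid in the frame of tray_mid between 0.15 and 0.2 m and y of blue_mid in the frame of tray_mid between 0.15 and 0.2 m) or (y of red_mid in the frame of tray_mid between -0.2 and -0.15 m and y of blue_mid in the frame of tray_mid between -0.2 and -0.15 m))); the robot touches nothing.
It fails at once if one of the bystanders (amber or green-capped bottle, beakers, wash bottle, measuring cylinder) is shoved more than 40 mm or knocked over (distance of any of amber_bottle, beaker_small, beaker_tall, wash_bottle, cylinder, green_bottle from where it was at the start of the episode above 0.04 m or angle between any of amber_bottle, beaker_small, beaker_tall, wash_bottle, cylinder, green_bottle's own z axis and vertical above 0.6 rad).
It fails at once if the wooden box is lifted off the tray floor (more than 20 mm) (z of box_mid in the frame of tray_mid above 0.051 m).
It also fails if it takes over 72 s, if anything falls off the work surface, if the arm or the gripper's body presses on something with over 40 N, if the wrist force passes 120 N, or if a joint passes its speed limit or range.

### The arm

A 6-joint arm with a two-finger parallel gripper is mounted at the origin on a cart in front of the work surface, level with it; the furniture and walls round the work are solid. World frame = base frame: x ahead of the robot, y to its left, z up, the work surface at z = 0. Lengths are in m, angles in rad, forces in N, time in s.
With the tool pointing down it reaches from about 0.35 to 0.775 m from the base axis. Payload 5.5 kg.
Tool frame: the origin (TCP) lies midway between the tips of the shut fingers; the grasp point (between the pads) lies 19 mm behind it; x points along the fingers, y is the direction in which the jaws open and shut, and the axes are right-handed (so a half turn about x gives the same grasp; the last joint's range is limited). The gripper opens to 85 mm and grips with 20 to 120 N. Pads are 22 mm wide; open, the fingers measure 114 mm over their backs; the gripper's body (76 mm by 85 mm) begins 54 mm behind the grasp point. The pads swing forward as they close: fully open they stand 13 mm farther back than shut.
Start: joints at [-1.429, 0.313, 0.046, 1.304, 0, 1.431], TCP at [0.16, -0.552, 0.231] pointing down, gripper open.
Joint ranges: [-2.76, 2.76], [-0.86, 1.69], [-1.03, 1.26], [-2.2, 2.34], [-1.47, 1.5], [-3.14, 3.14]. Speed limits (rad/s): [2.57, 2.57, 3.14, 3.14, 3.14, 3.14].

### API

Orientations are given as a unit quaternion [w, x, y, z].
In Python, from workcell import env, optics, order, models gives the robot as it stands. The module is installed in compiled form; this text tells all that it offers.
- The arm moves only by the tool servo_tool, never from a script. Its argument "moves" is a list of rows, each a list of 5 numbers: the shift along the tool's x, y, z in cm, then the turn about the tool's x in rad, then the closure, from -1 (fully open) to 1 (shut). A call has exactly 10 rows; each row shifts and turns the commanded pose from where the row before left it, along the tool's axes as they then stand; what a row does not reach is not made up. A row lasts 1/8 s, in which the tool goes at most 62.5 mm and 10.7 degrees, less where a joint would pass 70% of its speed; a pose out of reach is approached as far as the arm can. A call is refused whole if a number of a shift passes 6.25 or a number of a turn 0.188, either way. A call with a gripper value outside its range is refused whole. The fingers move at their own pace and stop on an object; "grip_force" is the grip in N (left out, the last holds). Time passes only in rows, so rows that do not move let the fingers close, or fill a call up. It gives the time, the measured TCP pose, the force and the opening at its end, in the units of the state.
- env.get_state(): the state, without advancing time (a new reading comes with each control period).
- optics.read_camera(name): name is "scene" or "top" or "wrist"; returns a dict with "pixels" (400x640x3 uint8, blue, green, red), "vertical_fov" (degrees; the focal length in pixels is half the picture's height over the tangent of half this angle, whatever the lens; pixels are square), "cx", "cy" (the principal point, pixels), "extrinsics" (4x4, takes a point from world to camera coordinates). Camera axes: x right, y up, looking along -z (the intrinsics and any distortion apply to the point x, -y, -z); pixel columns grow to the right and rows downward; lengths in m; the calibration is good to about 2 mm. A picture is of the moment at which its call begins. There is no depth.
- order.hand_in(): hands the job in, once; it reports no verdict.
Trained networks look in a picture, given as the dict that the camera call returned (one of the last four; its "shot" number tells which), for a name from the list of things; names that differ only in an ending like _2 or _b are one class to them, and where a whole thing is asked for, a point or a joint stands for the part that bears it (a point fixed in the world has none). Each returns a list of dicts, best first, with "conf" (0 to 1); they miss things now and then, are a little off and sometimes report something else, mostly with a low value. They report only what shows in the picture. A call takes as long as a camera call. They do not tell look-alikes from the thing itself.
- models.outline_of(name, picture): "pixels" (400x640 bool, what is visible of it) and "location" ([column, row] in pixels, amid what is visible of it).
- models.pinpoint(name, picture): "location" ([column, row] in pixels: a listed point, or the origin of a listed thing).
The state is a dict: "clock": time; "joint_pos": joint angles; "qvel": joint speeds; "tau": joint torques, N m; "tcp_pos": TCP position; "orientation": TCP orientation; "wrist_force": force on the tool from outside, world axes, zero at the start; "ft_torque": the same for the moment, N m; "finger_gap": finger opening in m.
Only numpy, scipy, OpenCV 4.12 (cv2) and the standard library are available. Lean on these libraries where they do the work, as an engineer would, in place of code of your own. Each camera call takes 0.05 s, during which the arm holds its last target.

## Working session

There is one attempt and no reset: what is moved stays moved. The work goes in short steps, Python scripts to look and compute and a tool call to move; the robot and the scene stay as the last step left them, time stands still between calls to the robot, and variables do not carry over. Pictures are saved under pics/ and viewed, and the job is handed in when it is done.

Besides the shell and the picture viewer there is one more tool, called after "Call:" as name(argument=value, ...) on one line, values as JSON. servo_tool: Moves the arm, as the interface text tells. Its arguments: {"type":"object","properties":{"moves":{"type":"array"},"grip_force":{"type":"number"}},"required":["moves"]}

```bash
mkdir -p pics; cat > h.py <<'E'
import numpy as np, cv2
from workcell import env, optics, order, models
def shot(name,fn=None):
    p=optics.read_camera(name)
    if fn: cv2.imwrite('pics/'+fn,p['pixels'])
    return p
def f(p): return 200/np.tan(np.radians(p['vertical_fov'])/2)
def ray(p,uv):
    E=np.array(p['extrinsics']); R=E[:3,:3]; t=E[:3,3]
    d=np.array([(uv[0]-p['cx'])/f(p),-(uv[1]-p['cy'])/f(p),-1.])
    return -R.T@t, R.T@d
def atz(p,uv,z):
    o,d=ray(p,uv); return o+d*(z-o[2])/d[2]
def proj(p,X):
    E=np.array(p['extrinsics']); c=E[:3,:3]@np.array(X)+E[:3,3]
    return np.array([p['cx']+f(p)*c[0]/-c[2],p['cy']-f(p)*c[1]/-c[2]])
E
python3 - <<'E'
from h import *
s=env.get_state(); print({k:np.round(v,3) for k,v in s.items()})
for c in ['scene','top','wrist']:
    p=shot(c,c+'0.png'); print(c,{k:(np.round(v,3) if k!='pixels' else 0) for k,v in p.items()})
    if c!='wrist':
      for n in ['tray_mid','box_mid','red_mid','blue_mid','green_bottle','amber_bottle','beaker_small','beaker_tall','wash_bottle','cylinder','stirrer']:
        r=models.pinpoint(n,p)
        print(n,[(np.round(q['location'],1).tolist(),round(q['conf'],2)) for q in r[:3]])
E
```

```text
{'clock': np.float64(0.0), 'joint_pos': array([-1.429,  0.314,  0.045,  1.304,  0.   ,  1.431]), 'qvel': array([-0.001, -0.001, -0.   ,  0.   ,  0.   , -0.002]), 'tau': array([ 0.0000e+00, -4.8063e+01,  2.9853e+01,  1.9000e-02, -0.0000e+00,
       -0.0000e+00]), 'tcp_pos': array([ 0.16 , -0.552,  0.23 ]), 'orientation': array([-0.099, -0.7  , -0.1  ,  0.7  ]), 'wrist_force': array([-0.788, -0.741,  0.466]), 'ft_torque': array([-0.028,  0.007, -0.056]), 'finger_gap': np.float64(0.085)}
scene {'pixels': 0, 'vertical_fov': np.float64(45.844), 'cx': np.float64(315.081), 'cy': np.float64(205.607), 'extrinsics': array([[-7.920e-01, -6.110e-01,  1.000e-03,  3.780e-01],
       [ 3.620e-01, -4.680e-01,  8.060e-01, -3.480e-01],
       [-4.920e-01,  6.390e-01,  5.910e-01, -1.175e+00],
       [ 0.000e+00,  0.000e+00,  0.000e+00,  1.000e+00]]), 'shot': np.int64(1)}
tray_mid []
box_mid [([250.2, 280.5], 0.63)]
red_mid [([341.3, 212.2], 0.77)]
blue_mid [([354.3, 227.8], 0.87)]
green_bottle [([208.5, 254.9], 0.95)]
amber_bottle [([378.0, 218.7], 0.63)]
beaker_small [([334.9, 259.5], 0.87), ([234.6, 
[... 492 characters left out ...]
d [([346.0, 217.3], 0.68), ([460.0, 239.5], 0.62)]
blue_mid [([222.6, 157.8], 0.58), ([334.5, 249.5], 0.53)]
green_bottle [([222.4, 156.9], 0.58)]
amber_bottle [([370.0, 249.9], 0.63), ([289.4, 250.4], 0.24)]
beaker_small [([289.7, 251.0], 0.54), ([224.6, 156.5], 0.15)]
beaker_tall [([388.1, 218.2], 0.81)]
wash_bottle [([268.8, 147.6], 0.89)]
cylinder [([347.1, 179.5], 0.56)]
stirrer []
wrist {'pixels': 0, 'vertical_fov': np.float64(64.698), 'cx': np.float64(321.085), 'cy': np.float64(205.428), 'extrinsics': array([[ 0.277, -0.961, -0.   , -0.575],
       [ 0.924,  0.267, -0.275,  0.036],
       [ 0.265,  0.076,  0.961, -0.379],
       [ 0.   ,  0.   ,  0.   ,  1.   ]]), 'shot': np.int64(3)}
```

View pics/scene0.png

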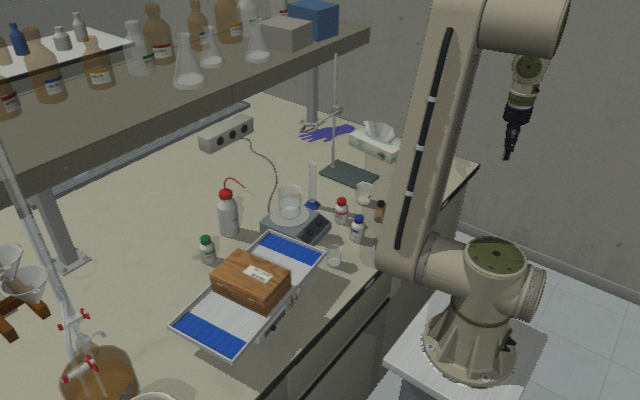

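View pics/top0.png

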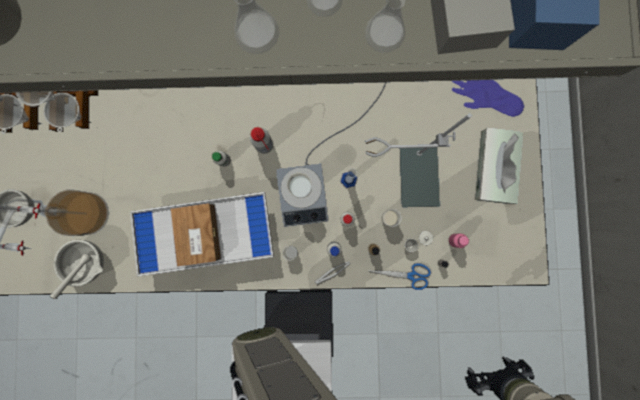

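```bash
python3 - <<'E'
import cv2
a=cv2.imread('pics/scene0.png'); b=cv2.imread('pics/top0.png')
cv2.imwrite('pics/cropA.png',cv2.resize(a[150:290,280:480],None,fx=4,fy=4))
cv2.imwrite('pics/cropB.png',cv2.resize(b[130:280,280:480],None,fx=4,fy=4))
E
```

```text
(no output)
```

View pics/cropA.png

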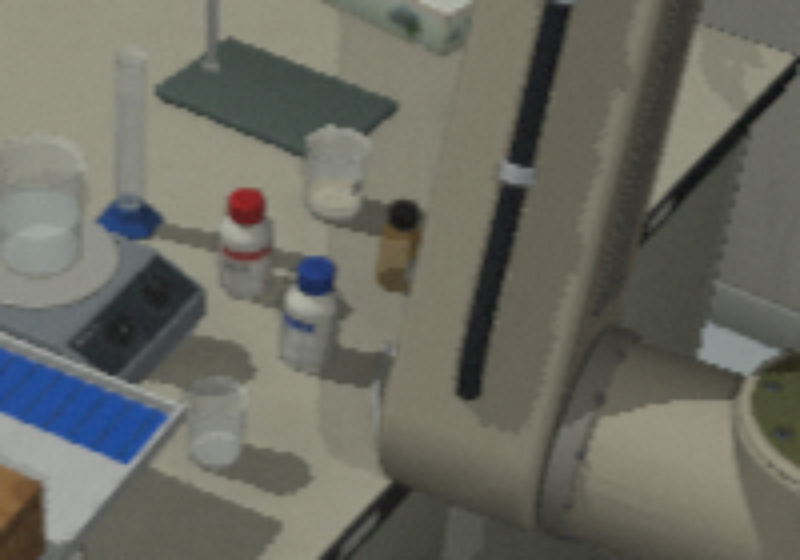

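View pics/cropB.png

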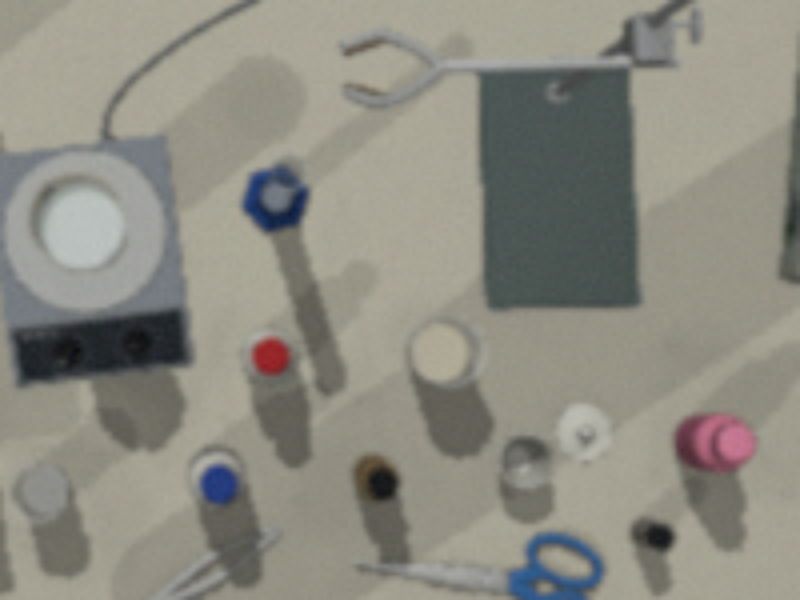

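Red-capped candidates are the bottle at top (347,218) / scene (341,212), and the pink one at top (460,240), which is ruled out by colour. The wash bottle at (260,135) also has a red cap but is tall with a spout. Blue is at top (335,250). The crops confirm these.

```bash
cat >> h.py <<'E'
def tri(pairs):
    A=np.zeros((3,3));b=np.zeros(3)
    for p,uv in pairs:
        o,d=ray(p,uv); d=d/np.linalg.norm(d); M=np.eye(3)-np.outer(d,d); A+=M; b+=M@o
    return np.linalg.solve(A,b)
E
python3 - <<'E'
from h import *
from scipy.spatial.transform import Rotation as Ro
q=env.get_state()['orientation']; print(Ro.from_quat(q,scalar_first=True).as_matrix().round(3))
t=shot('top');s=shot('scene')
S={}
for nm,p in (('top',t),('scene',s)):
    for n in ['box_mid','red_mid','blue_mid','green_bottle','amber_bottle','beaker_small','beaker_tall','wash_bottle','cylinder']:
        r=models.pinpoint(n,p)
        S[nm,n]=r
z={'box_mid':.106,'red_mid':.046,'blue_mid':.046}
for n in ['box_mid','red_mid','blue_mid','green_bottle','amber_bottle','beaker_small','beaker_tall','wash_bottle','cylinder']:
    for nm,p in (('top',t),('scene',s)):
        print(n,nm,[(atz(p,r['location'],z.get(n,0)).round(3).tolist(),round(r['conf'],2)) for r in S[nm,n][:2]])
print('redcap',atz(t,(347.7,218.7),.092).round(3),atz(s,(341.7,199),.092).round(3))
print('bluecap',atz(t,(334.5,251),.092).round(3),atz(s,(359,216),.092).round(3))
b=t['pixels'];
cv2.imwrite('pics/tray.png',cv2.resize(b[180:285,120:280],None,fx=5,fy=5))
cv2.imwrite('pics/trays.png',cv2.resize(s['pixels'][220:365,160:340],None,fx=4,fy=4))
E
```

```text
[[ 0.     0.278 -0.961]
 [-0.    -0.961 -0.278]
 [-1.     0.    -0.   ]]
box_mid top [([0.51, 0.238, 0.106], 0.75)]
box_mid scene [([0.497, 0.241, 0.106], 0.97)]
red_mid top [([0.546, -0.234, 0.046], 0.72), ([0.471, -0.571, 0.046], 0.63)]
red_mid scene [([0.534, -0.217, 0.046], 0.86)]
blue_mid top [([0.445, -0.177, 0.046], 0.51)]
blue_mid scene [([0.453, -0.181, 0.046], 0.72)]
green_bottle top [([0.757, 0.179, 0.0], 0.75)]
green_bottle scene [([0.757, 0.163, 0.0], 0.63)]
amber_bottle top [([0.446, -0.303, 0.0], 0.54)]
amber_bottle scene [([0.444, -0.305, 0.0], 0.53)]
beaker_small top [([0.44, -0.04, 0.0], 0.49)]
beaker_small scene [([0.438, -0.037, 0.0], 0.67), ([0.58, 0.171, 0.0], 0.45)]
beaker_tall top [([0.743, 0.175, 0.0], 0.72), ([0.529, -0.365, 0.0], 0.59)]
beaker_tall scene [([0.558, -0.374, 0.0], 0.77), ([0.561, -0.261, 0.0], 0.52)]
wash_bottle top [([0.79, 0.037, -0.0], 0.63)]
wash_bottle scene [([0.778, 0.031, 0.0], 0.74)]
cylinder top [([0.673, -0.229, 0.0], 0.52)]
cylinder scene [([0.676, -0.241, 0.0], 0.73), ([0.569, -0.264, 0.0], 0.29)]
redcap [ 0.543 -0.221  0.092] [ 0.536 -0.217  0.092]
bluecap [ 0.447 -0.178  0.092] [ 0.443 -0.175  0.092]
```

View pics/tray.png

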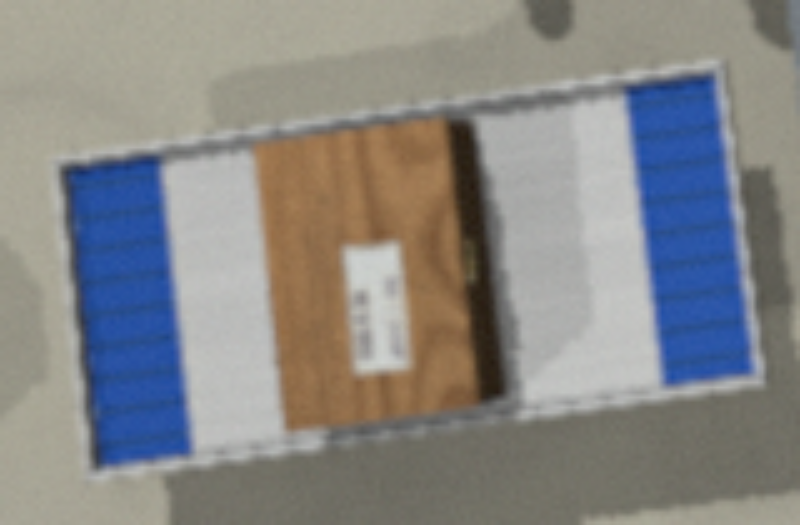

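View pics/trays.png

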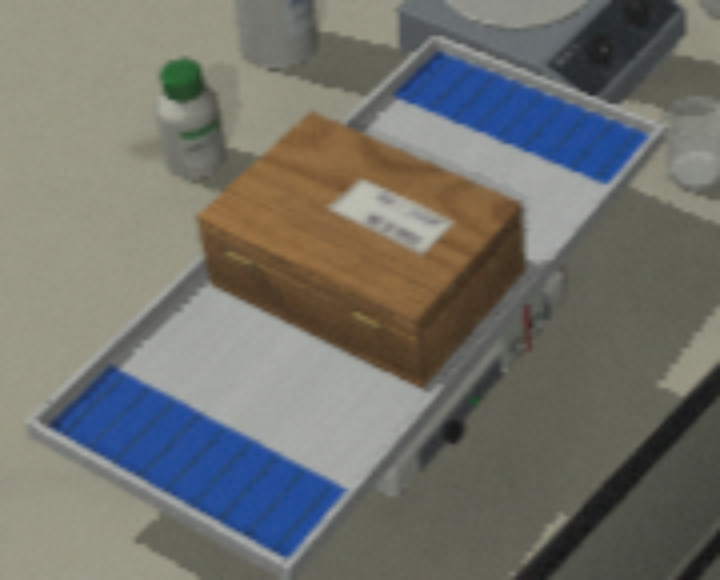

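```bash
cat > fit.py <<'E'
from h import *
from scipy.optimize import least_squares
L=[(.095,.204),(.095,.146),(-.095,.146),(-.095,.204),(.095,-.146),(.095,-.204),(-.095,-.204),(-.095,-.146)]
def W(l,prm):
    x0,y0,yaw,th,z0=prm
    # pivot 25mm below mid
    x,y,z=l[0],l[1],(l[2] if len(l)>2 else 0)+.025
    Y=y*np.cos(th)-z*np.sin(th); Z=y*np.sin(th)+z*np.cos(th)
    return np.array([x0+x*np.cos(yaw)-Y*np.sin(yaw), y0+x*np.sin(yaw)+Y*np.cos(yaw), z0-.025+Z])
def fit(obs,z0=.075,w=1000):
    def res(v):
        r=[]
        for p,pts in obs:
            for l,uv in zip(L,pts):
                if uv is not None: r+=list(proj(p,W(l,v))-np.array(uv))
        return np.array(r+[w*(v[4]-z0)])
    s=least_squares(res,[.5,.23,0.,0,z0],loss='soft_l1'); return s.x,res(s.x)
E
python3 - <<'E'
from fit import *
t=shot('top');s=shot('scene')
T=np.array([(68,168),(160,155),(190,455),(97,467),(627,87),(715,75),(752,372),(663,385)])/5+[120,180]
Sc=np.array([(52,425),(115,368),(345,490),(290,555),(395,97),(440,53),(648,135),(605,182)])/4+[160,220]
for o in ([(t,T)],[(s,Sc)],[(t,T),(s,Sc)]):
    x,r=fit(o); print(x.round(4)); print(r.reshape(-1)[:-1].reshape(-1,2).round(1).tolist())
E
```

```text
[ 0.506   0.2287  0.1193 -0.0048  0.0749]
[[-0.4, -0.9], [-0.3, -0.9], [0.3, 0.4], [0.3, 0.7], [-0.8, -0.6], [0.2, -0.8], [0.8, 1.1], [-0.2, 1.2]]
[ 0.5041  0.2283  0.1202 -0.0039  0.0747]
[[-2.7, -0.3], [-1.5, -2.1], [2.5, -0.2], [0.4, 2.0], [-1.3, -1.1], [-1.0, -1.0], [2.2, 0.4], [2.4, 1.0]]
[ 0.5053  0.2286  0.1206 -0.0042  0.0744]
[[-0.3, -0.6], [-0.3, -0.7], [0.5, 0.7], [0.4, 0.9], [-0.7, -0.4], [0.2, -0.7], [0.9, 1.2], [-0.1, 1.3], [-3.1, -0.3], [-1.9, -2.2], [2.1, -0.3], [-0.0, 1.9], [-1.7, -1.1], [-1.4, -1.1], [1.7, 0.3], [1.9, 0.9]]
```

```bash
cat > plan.py <<'E'
from fit import *
TR=[.5053,.2286,.1206,0.,.075]
def yawnow(s=None):
    from scipy.spatial.transform import Rotation as Ro
    R=Ro.from_quat((s or env.get_state())['orientation'],scalar_first=True).as_matrix()
    return np.arctan2(R[1,1],R[0,1])
def rows(p,yaw,segs):
    """segs: list of (target xyz, yaw, n). prints rows"""
    p=np.array(p,float)
    for T,y2,n in segs:
        d=(np.array(T)-p)/n; dy=(y2-yaw)/n
        for i in range(n):
            ty=np.array([np.cos(yaw),np.sin(yaw),0]); tz=np.cross([0,0,-1],ty)
            print([round(-d[2]*100,2),round(d@ty*100,2),round(d@tz*100,2),round(-dy,3)])
            yaw+=dy
        p=np.array(T); print('--')
def now():
    s=env.get_state(); return s['tcp_pos'],yawnow(s)
E
python3 - <<'E'
from plan import *
p,y=now(); print(p,y)
a=W((0,-.085,.014),TR); print(a)
via=[.45,.02,.24]
rows(p,y,[(via,.1206,10),([a[0],a[1],.2],.1206,3),(a,.1206,3)])
t=shot('top')
for nm,uv in (('stir corner',(327,222)),('stir left',(279,225)),('stir far',(323,165)),('dish',(300,187))): print(nm,atz(t,uv,.07))
print(atz(t,(300,187),.165))
E
```

```text
[ 0.15986155 -0.55235554  0.23129813] -1.2890530351021332
[0.51552617 0.14421739 0.089     ]
[np.float64(-0.09), np.float64(-4.69), np.float64(-4.38), np.float64(-0.141)]
[np.float64(-0.09), np.float64(-4.03), np.float64(-4.99), np.float64(-0.141)]
[np.float64(-0.09), np.float64(-3.29), np.float64(-5.51), np.float64(-0.141)]
[np.float64(-0.09), np.float64(-2.48), np.float64(-5.92), np.float64(-0.141)]
[np.float64(-0.09), np.float64(-1.62), np.float64(-6.21), np.float64(-0.141)]
[np.float64(-0.09), np.float64(-0.74), np.float64(-6.37), np.float64(-0.141)]
[np.float64(-0.09), np.float64(0.17), np.float64(-6.41), np.float64(-0.141)]
[np.float64(-0.09), np.float64(1.07), np.float64(-6.33), np.float64(-0.141)]
[np.float64(-0.09), np.float64(1.94), np.float64(-6.12), np.float64(-0.141)]
[np.float64(-0.09), np.float64(2.78), np.float64(-5.78), np.float64(-0.141)]
--
[np.float64(1.33), np.float64(2.67), np.float64(-3.85), np.float64(0.0)]
[np.float64(1.33), np.float64(2.67), np.float64(-3.85), np.float64(0.0)]
[np.float64(1.33), np.float64(2.67), np.float64(-3.85), np.float64(0.0)]
--
[np.float64(3.7), np.float64(0.0), np.float64(0.0), np.float64(-0.0)]
[np.float64(3.7), np.float64(0.0), np.float64(0.0), np.float64(-0.0)]
[np.float64(3.7), np.float64(0.0), np.float64(0.0), np.float64(-0.0)]
--
stir corner [ 0.5345752  -0.15791904  0.07      ]
stir left [ 0.52844595 -0.00952758  0.07      ]
stir far [ 0.71212348 -0.14946054  0.07      ]
dish [ 0.64484395 -0.07648897  0.07      ]
[ 0.63562239 -0.08229974  0.165     ]
```

Call:
servo_tool(moves=[[-0.1, -4.7, -4.1, -0.14, -0.4], [-0.1, -4.0, -4.7, -0.14, -0.4], [-0.1, -3.3, -5.2, -0.14, -0.4], [-0.1, -2.5, -5.6, -0.14, -0.4], [-0.1, -1.6, -6.0, -0.14, -0.4], [-0.1, -0.7, -6.1, -0.14, -0.4], [-0.1, 0.2, -6.2, -0.14, -0.4], [-0.1, 1.1, -6.1, -0.14, -0.4], [-0.1, 1.9, -5.9, -0.14, -0.4], [-0.1, 2.8, -5.5, -0.14, -0.4]])

```text
clock: 3.65
tcp_pos: [0.4386, 0.0017, 0.2418]
orientation: [0.529, 0.47, 0.528, -0.47]
wrist_force: [1.4, -0.9, -0.4]
finger_gap: 0.0596
```

```bash
python3 - <<'E'
from plan import *
p,y=now(); print(p,y,env.get_state()['joint_pos'],env.get_state()['finger_gap'])
a=W((0,-.085,.014),TR); b=W((0,-.055,.014),TR)
rows(p,y,[([a[0],a[1],.2],.1206,3),(a,.1206,3)])
E
```

```text
[0.43864485 0.00169404 0.24176058] 0.11580136687325068 [-1.79319632e-01  4.46116711e-02 -2.57413184e-01  1.26722182e+00
 -3.20985833e-04  1.27567561e+00] 0.05957016467994742
[np.float64(1.39), np.float64(3.09), np.float64(-4.42), np.float64(-0.002)]
[np.float64(1.39), np.float64(3.1), np.float64(-4.42), np.float64(-0.002)]
[np.float64(1.39), np.float64(3.11), np.float64(-4.41), np.float64(-0.002)]
--
[np.float64(3.7), np.float64(0.0), np.float64(0.0), np.float64(-0.0)]
[np.float64(3.7), np.float64(0.0), np.float64(0.0), np.float64(-0.0)]
[np.float64(3.7), np.float64(0.0), np.float64(0.0), np.float64(-0.0)]
--
```

Call:
servo_tool(moves=[[0.5, 3.1, -4.4, 0, -0.4], [1.2, 3.1, -4.4, 0, -0.4], [2.5, 3.1, -4.4, 0, -0.4], [5.0, 0, 0, 0, -0.4], [3.5, 0, 0, 0, -0.4], [2.5, 0, 0, 0, -0.4], [0, 0, -1.2, 0, -0.4], [0, 0, -1.0, 0, -0.4], [0, 0, -0.7, 0, -0.4], [0, 0, -0.5, 0, -0.4]])

```text
clock: 4.9
tcp_pos: [0.5134, 0.1745, 0.0916]
orientation: [0.529, 0.472, 0.525, -0.471]
wrist_force: [0.5, -5.8, 5.2]
finger_gap: 0.0599
```

```bash
cat > loc.py <<'E'
from plan import *
def tl(X):  # world->tray level coords
    c,s=np.cos(TR[2]),np.sin(TR[2]); d=np.array(X)-[TR[0],TR[1],TR[4]]
    return np.array([c*d[0]+s*d[1],-s*d[0]+c*d[1],d[2]])
E
python3 - <<'E'
from loc import *
p,y=now(); print(p,y,tl(p))
s=shot('scene'); t=shot('top')
cv2.imwrite('pics/push1.png',np.vstack([cv2.resize(s['pixels'][200:370,150:350],(600,510))[:300],cv2.resize(t['pixels'][180:285,120:280],(600,300))]) )
E
```

```text
[0.51342661 0.17448801 0.09156803] 0.11094829740270126 [ 0.00155749 -0.05469665  0.01656803]
```

View pics/push1.png

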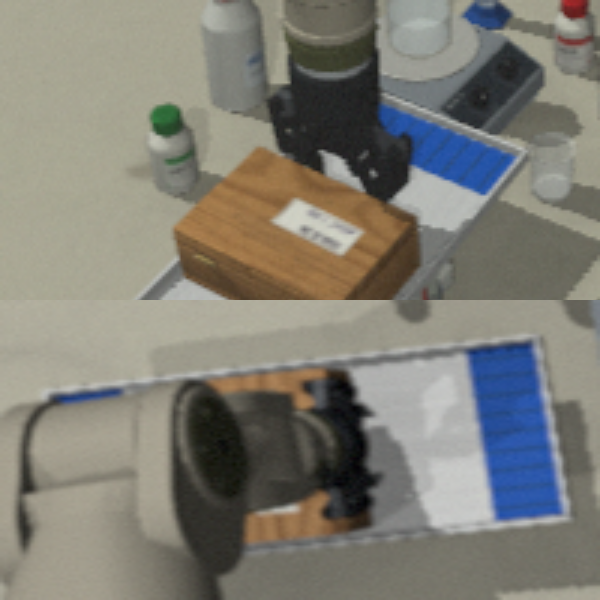

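Call:
servo_tool(moves=[[0, 0, -0.9, 0, -0.4], [0, 0, -0.9, 0, -0.4], [0, 0, -0.9, 0, -0.4], [0, 0, -0.9, 0, -0.4], [0, 0, -0.9, 0, -0.4], [0, 0, -0.5, 0, -0.4], [0, 0, 0, 0, -0.4], [0, 0, 3.0, 0, -0.4], [-5, 0, 3.0, 0, -0.7], [-5, 0, 1.0, 0, -1]])

```text
clock: 6.25
tcp_pos: [0.5133, 0.1539, 0.1895]
orientation: [0.526, 0.471, 0.527, -0.472]
wrist_force: [0.9, 0.8, 0.1]
finger_gap: 0.0852
```

```bash
python3 - <<'E'
from loc import *
p,y=now(); print(p,y,tl(p),env.get_state()['joint_pos'])
r=[.541,-.221]
rows(p,y,[([.43,-.1,.22],0,5),(r+[.18],0,3),(r+[.039],0,4)])
s=shot('scene','s1.png')
E
```

```text
[0.51333763 0.1539265  0.18951693] 0.10962833354130776 [-0.00100456 -0.07509811  0.11451693] [ 1.41158101e-01  2.55873904e-01 -1.34979718e-01  1.18252901e+00
  5.80092738e-04  1.60232599e+00]
[np.float64(-0.61), np.float64(-2.21), np.float64(4.87), np.float64(0.022)]
[np.float64(-0.61), np.float64(-2.11), np.float64(4.91), np.float64(0.022)]
[np.float64(-0.61), np.float64(-2.0), np.float64(4.96), np.float64(0.022)]
[np.float64(-0.61), np.float64(-1.89), np.float64(5.0), np.float64(0.022)]
[np.float64(-0.61), np.float64(-1.78), np.float64(5.04), np.float64(0.022)]
--
[np.float64(1.33), np.float64(3.7), np.float64(4.03), np.float64(0.0)]
[np.float64(1.33), np.float64(3.7), np.float64(4.03), np.float64(0.0)]
[np.float64(1.33), np.float64(3.7), np.float64(4.03), np.float64(0.0)]
--
[np.float64(3.52), np.float64(0.0), np.float64(0.0), np.float64(0.0)]
[np.float64(3.52), np.float64(0.0), np.float64(0.0), np.float64(0.0)]
[np.float64(3.52), np.float64(0.0), np.float64(0.0), np.float64(0.0)]
[np.float64(3.52), np.float64(0.0), np.float64(0.0), np.float64(0.0)]
--
```

View pics/s1.png

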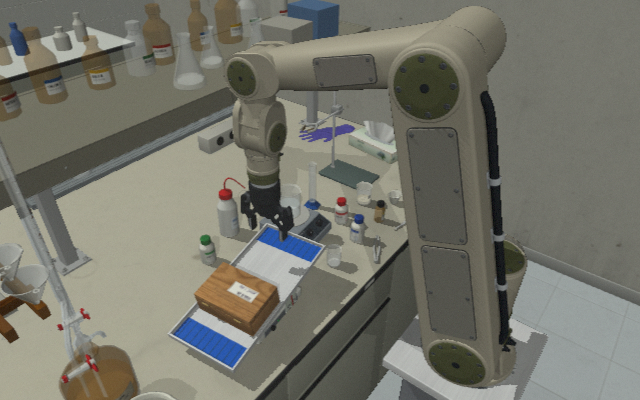

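Call:
servo_tool(moves=[[-0.8, -2.2, 4.9, 0.022, -1], [-0.8, -2.1, 4.9, 0.022, -1], [-0.8, -2.0, 5.0, 0.022, -1], [-0.8, -1.9, 5.0, 0.022, -1], [-0.8, -1.8, 5.0, 0.022, -1], [0.8, 3.7, 4.0, 0, -1], [1.5, 3.7, 4.0, 0, -1], [2.4, 3.7, 4.1, 0, -1], [4.0, 0, 0, 0, -1], [0, 0, 0, 0, -1]])

```text
clock: 7.55
tcp_pos: [0.5396, -0.2187, 0.1383]
orientation: [0.497, 0.499, 0.503, -0.5]
wrist_force: [-0.4, 0.1, 0.0]
finger_gap: 0.0854
```

```bash
python3 - <<'E'
from loc import *
p,y=now(); print(p,y)
s=shot('scene'); t=shot('top'); w=shot('wrist')
cv2.imwrite('pics/w1.png',np.hstack([cv2.resize(s['pixels'][130:270,260:420],(400,350)),cv2.resize(w['pixels'],(400,350))]) )
cv2.imwrite('pics/t1.png',cv2.resize(t['pixels'][130:280,100:480],(760,300)))
r=[.541,-.221]
rows(p,y,[(r+[.04],0,4)])
E
```

```text
[ 0.53960378 -0.21871857  0.13829584] 0.0004754613395213542
[np.float64(2.46), np.float64(0.03), np.float64(0.06), np.float64(0.0)]
[np.float64(2.46), np.float64(0.03), np.float64(0.06), np.float64(0.0)]
[np.float64(2.46), np.float64(0.03), np.float64(0.06), np.float64(0.0)]
[np.float64(2.46), np.float64(0.03), np.float64(0.06), np.float64(0.0)]
--
```

View pics/w1.png

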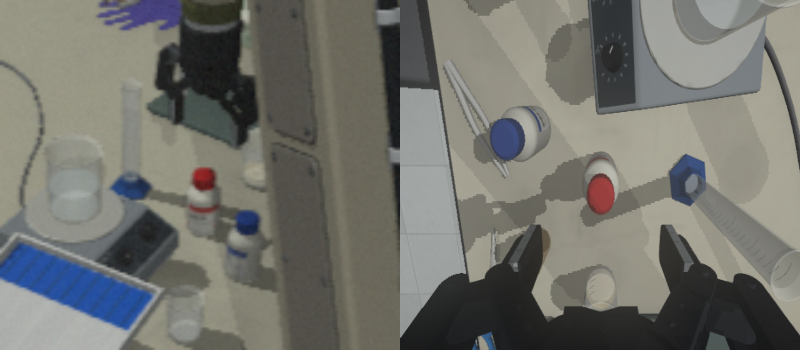

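View pics/t1.png

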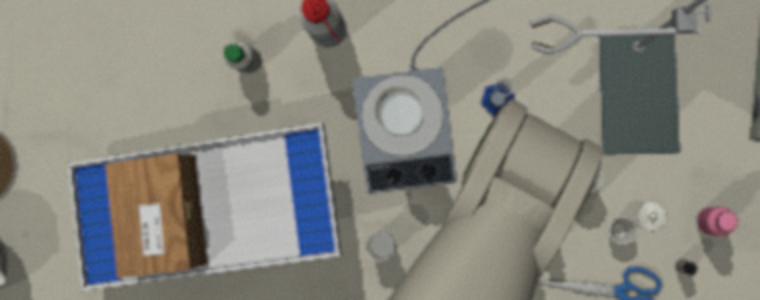

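```bash
python3 - <<'E'
from loc import *
w=shot('wrist','wr2.png')
h=cv2.cvtColor(w['pixels'],cv2.COLOR_BGR2HSV)
for nm,lo,hi in (('red',(172,150,90),(180,255,255)),('blue',(110,120,70),(122,255,255))):
    m=cv2.inRange(h,lo,hi)
    if nm=='red': m|=cv2.inRange(h,(0,150,90),(6,255,255))
    n,l,st,c=cv2.connectedComponentsWithStats(m)
    for i in range(1,n):
        if st[i,4]>150: print(nm,st[i],c[i].round(1),atz(w,c[i],.085).round(4))
E
```

```text
red [304 204  36  35 710] [321.8 220.3] [ 0.5428 -0.2182  0.085 ]
blue [ 147  137   42   40 1159] [168.6 157.8] [ 0.4454 -0.1763  0.085 ]
blue [449 176  37  28 423] [469.9 187.3] [ 0.6395 -0.1955  0.085 ]
```

Call:
servo_tool(grip_force=40, moves=[[3.5, 0.2, 0, 0, -1], [3.5, 0, 0, 0, -1], [2.7, 0, 0, 0, -1], [0, 0, 0, 0, -1], [0, 0, 0, 0, 0.6], [0, 0, 0, 0, 0.6], [0, 0, 0, 0, 0.6], [0, 0, 0, 0, 0.6], [-3, 0, 0, 0, 0.6], [-4, 0, 0, 0, 0.6]])

```text
clock: 9.0
tcp_pos: [0.5432, -0.2196, 0.1156]
orientation: [0.5, 0.5, 0.501, -0.5]
wrist_force: [0.1, 0.2, -1.2]
finger_gap: 0.042
```

```bash
python3 - <<'E'
from loc import *
p,y=now(); print(p,y)
a=W((.045,-.176,0),TR); print(a)
rows(p,y,[([p[0]-.03,p[1],.25],y,3),([.46,0,.30],1.69-.35,8),([a[0],a[1],.26],1.69,3)])
E
```

```text
[ 0.54324412 -0.21961311  0.11556429] 0.0009672081408299983
[0.57114733 0.05929221 0.075     ]
[np.float64(-4.48), np.float64(-1.0), np.float64(-0.0), np.float64(-0.0)]
[np.float64(-4.48), np.float64(-1.0), np.float64(-0.0), np.float64(-0.0)]
[np.float64(-4.48), np.float64(-1.0), np.float64(-0.0), np.float64(-0.0)]
--
[np.float64(-0.62), np.float64(-0.66), np.float64(-2.75), np.float64(-0.167)]
[np.float64(-0.62), np.float64(-0.2), np.float64(-2.82), np.float64(-0.167)]
[np.float64(-0.62), np.float64(0.28), np.float64(-2.81), np.float64(-0.167)]
[np.float64(-0.62), np.float64(0.74), np.float64(-2.73), np.float64(-0.167)]
[np.float64(-0.62), np.float64(1.18), np.float64(-2.56), np.float64(-0.167)]
[np.float64(-0.62), np.float64(1.59), np.float64(-2.33), np.float64(-0.167)]
[np.float64(-0.62), np.float64(1.96), np.float64(-2.03), np.float64(-0.167)]
[np.float64(-0.62), np.float64(2.27), np.float64(-1.68), np.float64(-0.167)]
--
[np.float64(1.33), np.float64(2.77), np.float64(3.15), np.float64(-0.117)]
[np.float64(1.33), np.float64(2.39), np.float64(3.46), np.float64(-0.117)]
[np.float64(1.33), np.float64(1.97), np.float64(3.71), np.float64(-0.117)]
--
```

Call:
servo_tool(moves=[[-5, -1.0, 0, 0, 0.6], [-5, -1.0, 0, 0, 0.6], [-4, -0.7, -2.8, -0.167, 0.6], [-1.5, -0.2, -2.8, -0.167, 0.6], [-1, 0.3, -2.8, -0.167, 0.6], [-1, 0.7, -2.7, -0.167, 0.6], [-0.5, 1.2, -2.6, -0.167, 0.6], [0, 1.6, -2.3, -0.167, 0.6], [0, 2.0, -2.0, -0.167, 0.6], [0, 2.3, -1.7, -0.167, 0.6]])

```text
clock: 10.25
tcp_pos: [0.471, 0.0011, 0.2959]
orientation: [0.703, 0.081, 0.702, -0.081]
wrist_force: [0.3, -0.1, -0.6]
finger_gap: 0.0417
```

```bash
python3 - <<'E'
from loc import *
p,y=now(); print(p,y)
s=shot('scene'); w=shot('wrist')
cv2.imwrite('pics/w2.png',np.hstack([cv2.resize(s['pixels'][130:370,160:400],(400,400)),cv2.resize(w['pixels'],(400,400))]) )
a=W((.045,-.176,0),TR)
rows(p,y,[([a[0],a[1],.20],1.691,5)])
E
```

```text
[0.47095131 0.00109658 0.295897  ] 1.3423694889308753
[np.float64(1.92), np.float64(1.59), np.float64(1.69), np.float64(-0.07)]
[np.float64(1.92), np.float64(1.47), np.float64(1.79), np.float64(-0.07)]
[np.float64(1.92), np.float64(1.34), np.float64(1.89), np.float64(-0.07)]
[np.float64(1.92), np.float64(1.2), np.float64(1.98), np.float64(-0.07)]
[np.float64(1.92), np.float64(1.06), np.float64(2.06), np.float64(-0.07)]
--
```

View pics/w2.png

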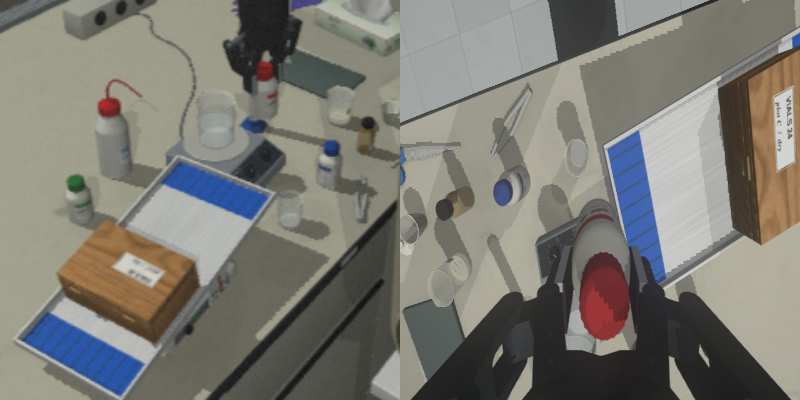

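Call:
servo_tool(moves=[[1.9, 1.6, 1.7, -0.07, 0.6], [1.9, 1.5, 1.8, -0.07, 0.6], [1.9, 1.3, 1.9, -0.07, 0.6], [1.9, 1.2, 2.0, -0.07, 0.6], [2.0, 1.1, 2.1, -0.07, 0.6], [2.5, 0, 0, 0, 0.6], [2.0, 0, 0, 0, 0.6], [1.5, 0, 0, 0, 0.6], [0, 0, 0, 0, 0.6], [0, 0, 0, 0, 0.6]])

```text
clock: 11.6
tcp_pos: [0.5729, 0.0583, 0.14]
orientation: [0.706, -0.041, 0.706, 0.041]
wrist_force: [-0.3, 1.6, -0.9]
finger_gap: 0.042
```

```bash
python3 - <<'E'
from loc import *
p,y=now(); print(p,y,tl(p))
s=shot('scene');t=shot('top')
cv2.imwrite('pics/p1.png',np.hstack([cv2.resize(s['pixels'][190:370,160:340],(400,400)),cv2.resize(t['pixels'][170:290,120:280],(400,300)).copy() if 0 else cv2.resize(t['pixels'][150:310,120:280],(400,400))]) )
E
```

```text
[0.57285247 0.05830585 0.13999986] 1.6865185719105849 [ 0.04657409 -0.17718434  0.06499986]
```

View pics/p1.png

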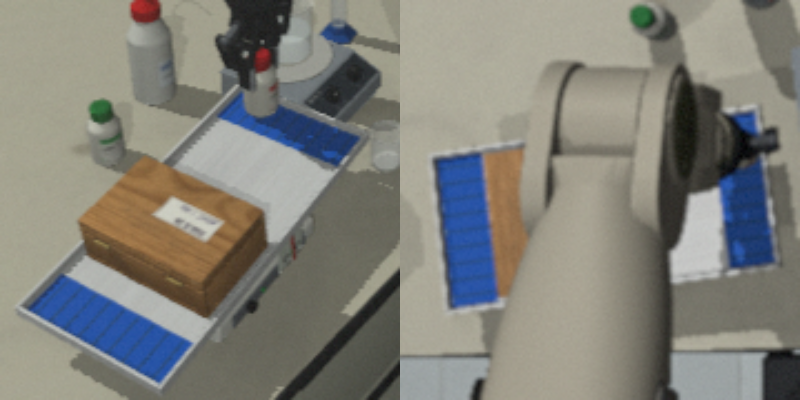

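Call:
servo_tool(moves=[[0.7, 0, 0, 0, 0.6], [0.7, 0, 0, 0, 0.6], [0.5, 0, 0, 0, 0.6], [0, 0, 0, 0, 0.6], [0, 0, 0, 0, 0.6], [0, 0, 0, 0, 0.6], [0, 0, 0, 0, 0.6], [0, 0, 0, 0, 0.6], [0, 0, 0, 0, 0.6], [0, 0, 0, 0, 0.6]])

```text
clock: 12.95
tcp_pos: [0.5727, 0.0583, 0.1203]
orientation: [0.706, -0.041, 0.706, 0.041]
wrist_force: [0.4, -1.3, 1.6]
finger_gap: 0.042
```

```bash
python3 - <<'E'
from loc import *
p,y=now(); print(p,y,tl(p))
s=shot('scene')
cv2.imwrite('pics/p2.png',cv2.resize(s['pixels'][190:370,160:340],(600,600)))
E
```

```text
[0.57267704 0.05832156 0.1202943 ] 1.686970436340119 [ 0.04640182 -0.17714763  0.0452943 ]
```

View pics/p2.png

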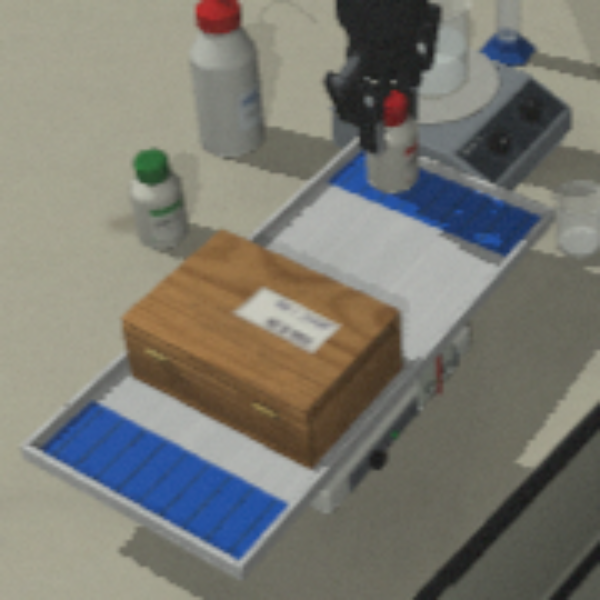

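Call:
servo_tool(moves=[[0, 0, 0, 0, 0.1], [0, 0, 0, 0, -0.2], [0, 0, 0, 0, -0.6], [0, 0, 0, 0, -0.9], [-2, 0, 0, 0, -0.9], [-4, 0, 0, 0, -0.9], [-6, 0, 0, 0, -0.9], [-4, -1, 0, 0, -0.9], [0, -5, 0, 0, -0.9], [0, -5, 0, 0, -0.9]])

```text
clock: 14.25
tcp_pos: [0.5859, -0.0515, 0.2813]
orientation: [0.707, -0.042, 0.705, 0.042]
wrist_force: [0.7, -0.7, -0.9]
finger_gap: 0.0811
```

```bash
python3 - <<'E'
from loc import *
p,y=now(); print(p,y)
s=shot('scene')
cv2.imwrite('pics/p3.png',cv2.resize(s['pixels'][190:370,160:340],(600,600)))
b=[.445,-.177]
rows(p,y,[(b+[.22],1.6,4),(b+[.04],1.6,4)])
E
```

```text
[ 0.58589153 -0.05146317  0.28133099] 1.6889054318162926
[np.float64(1.53), np.float64(-2.7), np.float64(-3.87), np.float64(0.022)]
[np.float64(1.53), np.float64(-2.79), np.float64(-3.81), np.float64(0.022)]
[np.float64(1.53), np.float64(-2.87), np.float64(-3.74), np.float64(0.022)]
[np.float64(1.53), np.float64(-2.95), np.float64(-3.68), np.float64(0.022)]
--
[np.float64(4.5), np.float64(0.0), np.float64(0.0), np.float64(-0.0)]
[np.float64(4.5), np.float64(0.0), np.float64(0.0), np.float64(-0.0)]
[np.float64(4.5), np.float64(0.0), np.float64(0.0), np.float64(-0.0)]
[np.float64(4.5), np.float64(0.0), np.float64(0.0), np.float64(-0.0)]
--
```

View pics/p3.png

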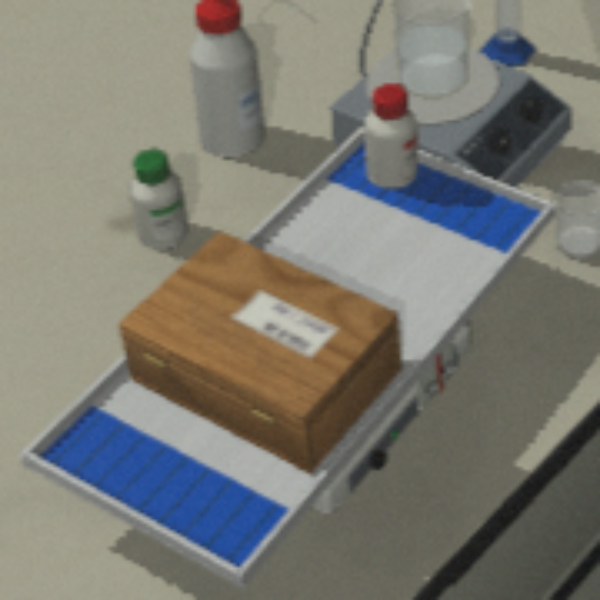

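Call:
servo_tool(moves=[[1.0, -2.7, -3.9, 0.022, -1], [1.5, -2.8, -3.8, 0.022, -1], [2.0, -2.9, -3.7, 0.022, -1], [2.5, -2.9, -3.7, 0.022, -1], [3.5, 0, 0, 0, -1], [3.0, 0, 0, 0, -1], [0, 0, 0, 0, -1], [0, 0, 0, 0, -1], [0, 0, 0, 0, -1], [0, 0, 0, 0, -1]])

```text
clock: 15.55
tcp_pos: [0.445, -0.1763, 0.1463]
orientation: [0.708, -0.01, 0.706, 0.01]
wrist_force: [0.0, -0.3, -0.2]
finger_gap: 0.0852
```

```bash
cat > tray.py <<'E'
from loc import *
def cap(p,col,z,roi=None,amin=60):
    h=cv2.cvtColor(p['pixels'],cv2.COLOR_BGR2HSV)
    if col=='red': m=cv2.inRange(h,(172,150,90),(180,255,255))|cv2.inRange(h,(0,150,90),(6,255,255))
    else: m=cv2.inRange(h,(108,120,60),(124,255,255))
    n,l,st,c=cv2.connectedComponentsWithStats(m)
    return [(c[i].round(1),st[i,4],atz(p,c[i],z).round(4)) for i in range(1,n) if st[i,4]>amin]
E
python3 - <<'E'
from tray import *
p,y=now(); print(p,y)
s=shot('scene'); t=shot('top'); w=shot('wrist')
print(cap(w,'blue',.085,amin=200)); print(cap(t,'red',.17,amin=20)); print(cap(s,'red',.16,amin=20))
cv2.imwrite('pics/w4.png',np.hstack([cv2.resize(t['pixels'][150:310,120:380],(500,310)),cv2.resize(w['pixels'],(300,310))]) )
E
```

```text
[ 0.44501329 -0.17634183  0.14631333] 1.5993575775023126
[(array([326.2, 223.7]), np.int32(379), array([ 0.446, -0.173,  0.085])), (array([619.4, 292.6]), np.int32(5186), array([0.4931, 0.0421, 0.085 ]))]
[(array([257.1, 133.7]), np.int32(129), array([0.792 , 0.0383, 0.17  ])), (array([252. , 210.2]), np.int32(64), array([0.5721, 0.0548, 0.17  ]))]
[(array([224.7, 194. ]), np.int32(110), array([0.7777, 0.0577, 0.16  ])), (array([276.3, 219.8]), np.int32(71), array([0.5706, 0.0575, 0.16  ])), (array([ 84.4, 314.2]), np.int32(30), array([0.6818, 0.5739, 0.16  ])), (array([ 87.8, 358.8]), np.int32(27), array([0.5694, 0.6337, 0.16  ])), (array([ 94. , 367.3]), np.int32(33), array([0.5415, 0.6371, 0.16  ])), (array([ 64.7, 378.6]), np.int32(29), array([0.5636, 0.6862, 0.16  ]))]
```

View pics/w4.png

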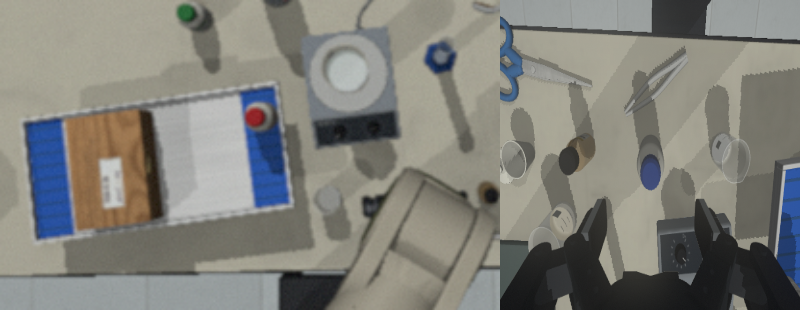

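Call:
servo_tool(moves=[[3.5, 0.1, 0, 0, -1], [3.5, 0, 0, 0, -1], [3.4, 0, 0, 0, -1], [0, 0, 0, 0, -1], [0, 0, 0, 0, 0.6], [0, 0, 0, 0, 0.6], [0, 0, 0, 0, 0.6], [0, 0, 0, 0, 0.6], [-4, 0, 0, 0, 0.6], [-5, 0, 0, 0, 0.6]])

```text
clock: 16.95
tcp_pos: [0.4434, -0.1746, 0.1321]
orientation: [0.706, -0.01, 0.708, 0.01]
wrist_force: [1.2, -1.0, -0.4]
finger_gap: 0.0424
```

```bash
python3 - <<'E'
from tray import *
p,y=now(); print(p,y)
a=W((-.045,-.177,0),TR); print(a)
rows(p,y,[([.45,-.12,.26],1.65,3),([a[0],a[1],.26],1.691,5),([a[0],a[1],.14],1.691,5)])
E
```

```text
[ 0.44340574 -0.17460933  0.13205918] 1.598958532467184
[0.48192134 0.04747176 0.075     ]
[np.float64(-4.26), np.float64(1.81), np.float64(0.27), np.float64(-0.017)]
[np.float64(-4.26), np.float64(1.81), np.float64(0.3), np.float64(-0.017)]
[np.float64(-4.26), np.float64(1.8), np.float64(0.33), np.float64(-0.017)]
--
[np.float64(-0.0), np.float64(3.29), np.float64(0.9), np.float64(-0.008)]
[np.float64(-0.0), np.float64(3.28), np.float64(0.93), np.float64(-0.008)]
[np.float64(-0.0), np.float64(3.27), np.float64(0.96), np.float64(-0.008)]
[np.float64(-0.0), np.float64(3.27), np.float64(0.98), np.float64(-0.008)]
[np.float64(-0.0), np.float64(3.26), np.float64(1.01), np.float64(-0.008)]
--
[np.float64(2.4), np.float64(0.0), np.float64(0.0), np.float64(-0.0)]
[np.float64(2.4), np.float64(0.0), np.float64(0.0), np.float64(-0.0)]
[np.float64(2.4), np.float64(0.0), np.float64(0.0), np.float64(-0.0)]
[np.float64(2.4), np.float64(0.0), np.float64(0.0), np.float64(-0.0)]
[np.float64(2.4), np.float64(0.0), np.float64(0.0), np.float64(-0.0)]
--
```

Call:
servo_tool(moves=[[-5, 1.8, 0.3, -0.017, 0.6], [-4, 1.8, 0.3, -0.017, 0.6], [-3, 1.8, 0.3, -0.017, 0.6], [0, 3.3, 0.9, -0.008, 0.6], [0, 3.3, 0.9, -0.008, 0.6], [0, 3.3, 1.0, -0.008, 0.6], [0, 3.3, 1.0, -0.008, 0.6], [0, 3.2, 1.0, -0.008, 0.6], [3, 0, 0, 0, 0.6], [0, 0, 0, 0, 0.6]])

```text
clock: 18.2
tcp_pos: [0.4813, 0.0477, 0.2201]
orientation: [0.705, -0.042, 0.707, 0.043]
wrist_force: [-0.5, 0.2, -2.2]
finger_gap: 0.0424
```

```bash
python3 - <<'E'
from tray import *
p,y=now(); print(p,y,tl(p))
s=shot('scene'); w=shot('wrist')
cv2.imwrite('pics/w5.png',np.hstack([cv2.resize(s['pixels'][170:370,160:360],(400,400)),cv2.resize(w['pixels'],(400,400))]) )
E
```

```text
[0.48134545 0.04765113 0.22006254] 1.6910190495235229 [-0.04555013 -0.17675265  0.14506254]
```

View pics/w5.png

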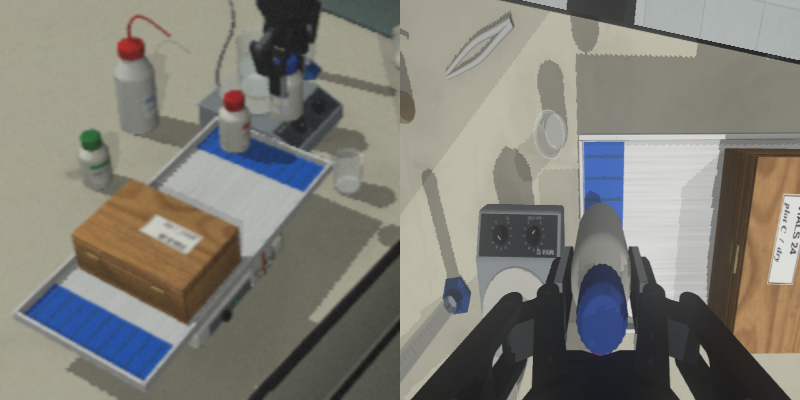

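Call:
servo_tool(moves=[[3.5, 0, 0, 0, 0.6], [3.0, 0, 0, 0, 0.6], [2.0, 0, 0, 0, 0.6], [1.5, 0, 0, 0, 0.6], [0.8, 0, 0, 0, 0.6], [0.7, 0, 0, 0, 0.6], [0.6, 0, 0, 0, 0.6], [0, 0, 0, 0, 0.6], [0, 0, 0, 0, 0.6], [0, 0, 0, 0, 0.6]])

```text
clock: 19.55
tcp_pos: [0.4833, 0.0471, 0.1006]
orientation: [0.706, -0.042, 0.706, 0.042]
wrist_force: [0.9, -1.2, 0.2]
finger_gap: 0.0421
```

```bash
python3 - <<'E'
from tray import *
p,y=now(); print(p,y,tl(p))
s=shot('scene')
cv2.imwrite('pics/p6.png',cv2.resize(s['pixels'][190:370,160:340],(600,600)))
E
```

```text
[0.48326638 0.04709759 0.10060074] 1.6900657034726376 [-0.04370975 -0.17753328  0.02560074]
```

View pics/p6.png

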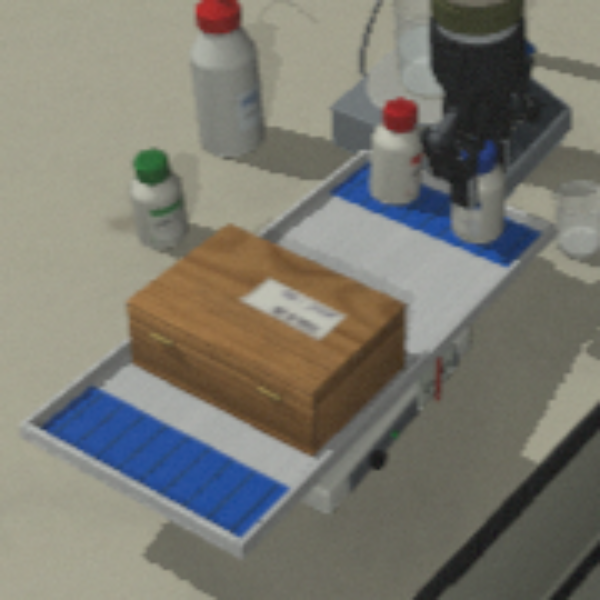

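Call:
servo_tool(moves=[[0.5, 0, 0, 0, 0.6], [0.4, 0, 0, 0, 0.6], [0, 0, 0, 0, 0.1], [0, 0, 0, 0, -0.2], [0, 0, 0, 0, -0.6], [0, 0, 0, 0, -0.9], [-2, 0, 0, 0, -0.9], [-4, 0, 0, 0, -0.9], [-6, 0, 0, 0, -0.9], [-4, 0, 0, 0, -0.9]])

```text
clock: 20.85
tcp_pos: [0.4834, 0.0472, 0.2537]
orientation: [0.707, -0.042, 0.705, 0.042]
wrist_force: [0.0, -0.2, -0.6]
finger_gap: 0.0815
```

```bash
python3 - <<'E'
from tray import *
p,y=now(); print(p,y,tl(p))
s=shot('scene'); w=shot('wrist')
cv2.imwrite('pics/p7.png',cv2.resize(s['pixels'][190:370,160:340],(600,600)))
rows(p,y,[(list(W((0,-.10,.19),TR)),.1206,10)])
E
```

```text
[0.48343125 0.04718782 0.25374235] 1.6901067773892129 [-0.04353523 -0.17746354  0.17874235]
[np.float64(-0.11), np.float64(0.78), np.float64(0.43), np.float64(0.157)]
[np.float64(-0.11), np.float64(0.83), np.float64(0.31), np.float64(0.157)]
[np.float64(-0.11), np.float64(0.87), np.float64(0.17), np.float64(0.157)]
[np.float64(-0.11), np.float64(0.89), np.float64(0.04), np.float64(0.157)]
[np.float64(-0.11), np.float64(0.88), np.float64(-0.1), np.float64(0.157)]
[np.float64(-0.11), np.float64(0.86), np.float64(-0.24), np.float64(0.157)]
[np.float64(-0.11), np.float64(0.81), np.float64(-0.37), np.float64(0.157)]
[np.float64(-0.11), np.float64(0.74), np.float64(-0.49), np.float64(0.157)]
[np.float64(-0.11), np.float64(0.65), np.float64(-0.6), np.float64(0.157)]
[np.float64(-0.11), np.float64(0.55), np.float64(-0.7), np.float64(0.157)]
--
```

View pics/p7.png

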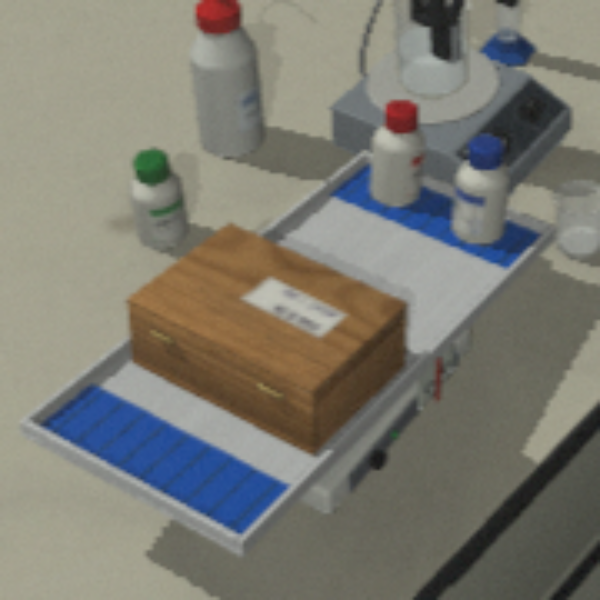

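```bash
cat > tilt.py <<'E'
from tray import *
from scipy.optimize import minimize_scalar
def bands(img): 
    h=cv2.cvtColor(img,cv2.COLOR_BGR2HSV); return cv2.inRange(h,(105,120,40),(125,255,255))>0
def tilt(p,img=None,which=(1,)):
    img=p['pixels'] if img is None else img
    m=bands(img); out=[]
    for sgn in which:
        def cost(th):
            pr=[TR[0],TR[1],TR[2],th,TR[4]]
            q=[proj(p,W((x,sgn*yy),pr)) for x,yy in ((.092,.204),(.092,.146),(-.092,.146),(-.092,.204))]
            a=np.zeros(m.shape,np.uint8); cv2.fillPoly(a,[np.int32(np.round(np.array(q)*16))],1,shift=4); a=a>0
            box=cv2.dilate(a.astype(np.uint8),np.ones((9,9)))>0
            return (a^(m&box)).sum()/a.sum()
        ths=np.arange(-.2,.2,.005); c=[cost(t) for t in ths]; i=int(np.argmin(c)); 
        k=np.array(c)<min(c)+.03
        out.append((sgn,round(float(ths[k].mean()),4),round(min(c),3)))
    return out
E
python3 - <<'E'
from tilt import *
s=shot('scene'); t=shot('top')
for f in ('scene0.png','s1.png'): print(f,tilt(s,cv2.imread('pics/'+f),(1,-1)))
print(tilt(t,cv2.imread('pics/top0.png'),(1,-1)))
print('now',tilt(s,None,(1,-1)),tilt(t,None,(1,-1)))
E
```

```text
scene0.png [(1, 0.0063, np.float64(0.108)), (-1, 0.0, np.float64(0.068))]
s1.png [(1, -0.1325, np.float64(0.092)), (-1, -0.125, np.float64(0.119))]
[(1, -0.005, np.float64(0.097)), (-1, -0.0242, np.float64(0.117))]
now [(1, 0.1319, np.float64(0.155)), (-1, 0.13, np.float64(0.472))] [(1, 0.12, np.float64(0.319)), (-1, 0.1125, np.float64(0.491))]
```

```bash
python3 - <<'E'
from tray import *
p,y=now()
rows(p,y,[(list(W((0,-.045,.165),TR)),.1206,10)])
E
```

```text
[np.float64(0.12), np.float64(1.33), np.float64(0.43), np.float64(0.157)]
[np.float64(0.12), np.float64(1.38), np.float64(0.22), np.float64(0.157)]
[np.float64(0.12), np.float64(1.39), np.float64(0.0), np.float64(0.157)]
[np.float64(0.12), np.float64(1.38), np.float64(-0.21), np.float64(0.157)]
[np.float64(0.12), np.float64(1.33), np.float64(-0.43), np.float64(0.157)]
[np.float64(0.12), np.float64(1.24), np.float64(-0.63), np.float64(0.157)]
[np.float64(0.12), np.float64(1.13), np.float64(-0.82), np.float64(0.157)]
[np.float64(0.12), np.float64(0.99), np.float64(-0.98), np.float64(0.157)]
[np.float64(0.12), np.float64(0.82), np.float64(-1.13), np.float64(0.157)]
[np.float64(0.12), np.float64(0.64), np.float64(-1.24), np.float64(0.157)]
--
```

Call:
servo_tool(moves=[[0, 1.3, 0.4, 0.157, -0.4], [0, 1.4, 0.2, 0.157, -0.4], [0, 1.4, 0, 0.157, -0.4], [0, 1.4, -0.2, 0.157, -0.4], [0, 1.3, -0.4, 0.157, -0.4], [0, 1.2, -0.6, 0.157, -0.4], [0, 1.1, -0.8, 0.157, -0.4], [0, 1.0, -1.0, 0.157, -0.4], [0, 0.8, -1.1, 0.157, -0.4], [0, 0.6, -1.2, 0.157, -0.4]])

```text
clock: 22.3
tcp_pos: [0.5085, 0.1824, 0.2488]
orientation: [0.527, 0.469, 0.529, -0.472]
wrist_force: [0.5, 0.8, 0.4]
finger_gap: 0.0601
```

```bash
python3 - <<'E'
from tray import *
p,y=now(); print(p,y,tl(p))
s=shot('scene'); w=shot('wrist')
cv2.imwrite('pics/w8.png',np.hstack([cv2.resize(s['pixels'][170:370,160:360],(400,400)),cv2.resize(w['pixels'],(400,400))]) )
E
```

```text
[0.50852997 0.18242114 0.24878348] 0.11489547551838192 [-0.00234917 -0.04623203  0.17378348]
```

View pics/w8.png

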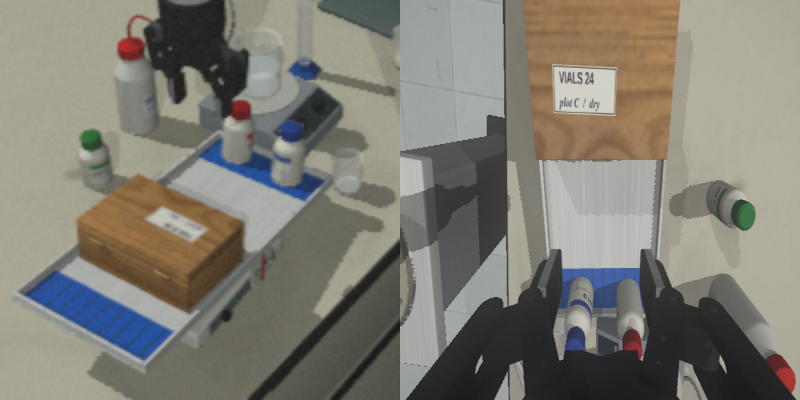

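Call:
servo_tool(moves=[[5, 0, 0, 0, -0.4], [5, 0, 0, 0, -0.4], [4, 0, 0, 0, -0.4], [2, 0, 0, 0, -0.4], [0, 0, -1.0, 0, -0.4], [0, 0, -1.0, 0, -0.4], [0, 0, -0.8, 0, -0.4], [0, 0, -0.6, 0, -0.4], [0, 0, -0.6, 0, -0.4], [0, 0, 0, 0, -0.4]])

```text
clock: 23.65
tcp_pos: [0.5058, 0.2222, 0.0923]
orientation: [0.53, 0.47, 0.528, -0.468]
wrist_force: [0.9, -2.9, 2.8]
finger_gap: 0.0595
```

```bash
python3 - <<'E'
from tilt import *
p,y=now(); print(p,y,tl(p))
s=shot('scene'); print(tilt(s))
cv2.imwrite('pics/p9.png',cv2.resize(s['pixels'][190:370,160:340],(600,600)))
E
```

```text
[0.50580392 0.22217104 0.09226758] 0.1204486459498365 [-0.00027319 -0.00644289  0.01726758]
[(1, -0.0233, np.float64(0.121))]
```

View pics/p9.png

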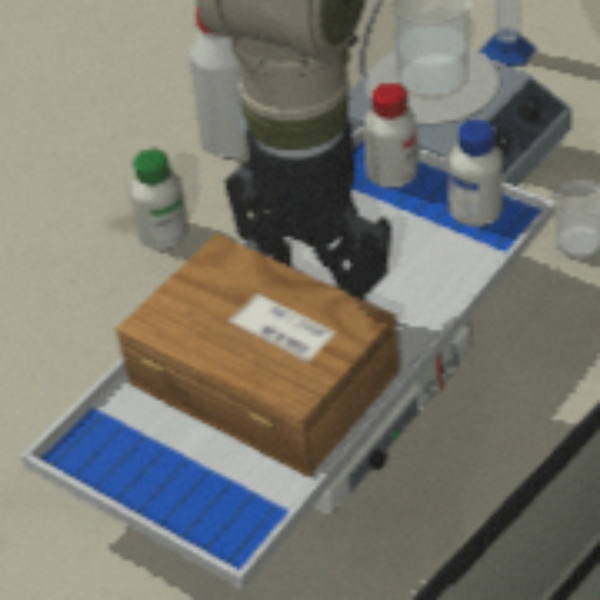

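Call:
servo_tool(moves=[[0, 0, -0.7, 0, -0.4], [0, 0, -0.7, 0, -0.4], [0, 0, -0.7, 0, -0.4], [0, 0, -0.7, 0, -0.4], [0, 0, -0.7, 0, -0.4], [0, 0, -0.5, 0, -0.4], [0, 0, 0, 0, -0.4], [0, 0, 3.0, 0, -0.4], [0, 0, 0, 0, -0.4], [0, 0, 0, 0, -0.4]])

```text
clock: 24.95
tcp_pos: [0.5039, 0.2321, 0.0915]
orientation: [0.529, 0.47, 0.529, -0.469]
wrist_force: [0.2, -0.0, -0.5]
finger_gap: 0.0603
```

```bash
python3 - <<'E'
from tilt import *
p,y=now(); print(p,y,tl(p))
s=shot('scene'); print(tilt(s))
cv2.imwrite('pics/p10.png',cv2.resize(s['pixels'][190:370,160:340],(600,600)))
E
```

```text
[0.50386457 0.23214309 0.09152439] 0.1196681408511941 [-0.00099875  0.00369005  0.01652439]
[(1, 0.01, np.float64(0.279))]
```

View pics/p10.png

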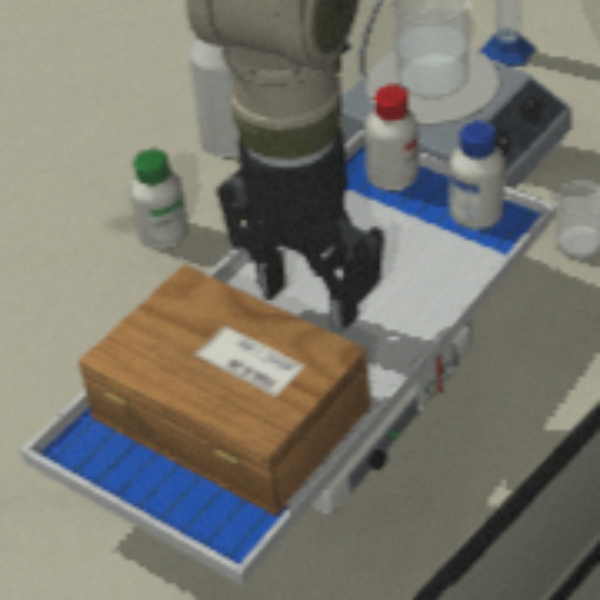

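Call:
servo_tool(moves=[[0, 0, 1.0, 0, -0.4], [-5, 0, 0, 0, -0.4], [-6, 0, 0, 0, -0.4], [-6, 0, 0, 0, -0.4], [0, -6, 0, 0, -0.4], [0, -6, 3, 0, -0.4], [0, 0, 5, 0, -0.4], [0, 0, 5, 0, -0.4], [0, 0, 5, 0, -0.4], [0, 0, 0, 0, -0.4]])

```text
clock: 26.25
tcp_pos: [0.4114, 0.0285, 0.2614]
orientation: [0.528, 0.471, 0.527, -0.471]
wrist_force: [-0.6, 0.6, 0.2]
finger_gap: 0.0597
```

```bash
python3 - <<'E'
from tilt import *
p,y=now(); print(p,y,tl(p))
s=shot('scene','s11.png'); t=shot('top','t11.png')
cv2.imwrite('pics/p11.png',cv2.resize(s['pixels'][220:365,160:340],None,fx=4,fy=4))
cv2.imwrite('pics/p12.png',cv2.resize(t['pixels'][180:285,120:280],None,fx=5,fy=5))
for c in ('red','blue'):
  print(c,[ (tl(x[2]).round(3),x[1],x[0]) for x in cap(t,c,.16,amin=20)+cap(s,c,.16,amin=20)])
E
```

```text
[0.41139444 0.02847552 0.26136618] 0.11439593731688058 [-0.11730004 -0.18737332  0.18636618]
red [(array([ 0.264, -0.222,  0.085]), np.int32(129), array([257.1, 133.8])), (array([ 0.046, -0.181,  0.085]), np.int32(63), array([252.8, 210. ])), (array([ 0.25 , -0.203,  0.085]), np.int32(111), array([224.7, 193.9])), (array([ 0.041, -0.176,  0.085]), np.int32(74), array([276.9, 220.5])), (array([0.216, 0.322, 0.085]), np.int32(30), array([ 84.5, 314.3])), (array([0.113, 0.394, 0.085]), np.int32(29), array([ 87.7, 358.7])), (array([0.085, 0.401, 0.085]), np.int32(31), array([ 94.1, 367.2])), (array([0.113, 0.447, 0.085]), np.int32(29), array([ 64.7, 378.6]))]
blue [(array([ 0.274, -0.909,  0.085]), np.int32(1163), array([490.9,  96.7])), (array([ 0.096, -0.452,  0.085]), np.int32(44), array([344. , 179.5])), (array([ 0.075, -0.189,  0.085]), np.int32(122), array([254.3, 199.7])), (array([-0.002,  0.155,  0.085]), np.int32(311), array([138.7, 243.2])), (array([ 0.004, -0.189,  0.085]), np.int32(277), array([257.4, 224.3])), (array([-0.062, -0.187,  0.085]), np.int32(220), array([259.8, 247.4])), (array([ 2.209, -0.782,  0.085]), np.int32(278), array([17. , 39.9])), (array([-0.004, -0.287,  0.085]), np.int32(71), array([311.3, 205.2])), (array([-0.047, -0.173,  0.085]), np.int32(89), array([302.9, 231.3])), (array([-0.06 , -0.088,  0.085]), np.int32(487), array([290.1, 250.8])), (array([-0.058,  0.226,  0.085]), np.int32(1146), array([207.7, 335.7]))]
```

View pics/p11.png

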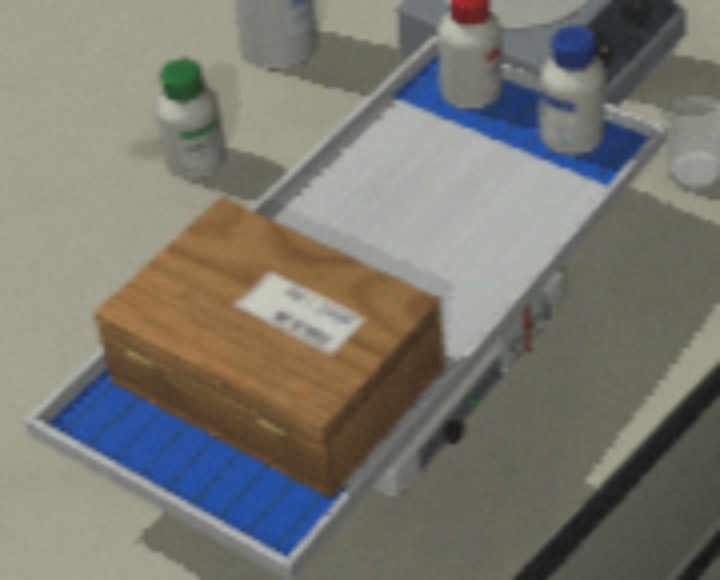

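View pics/p12.png

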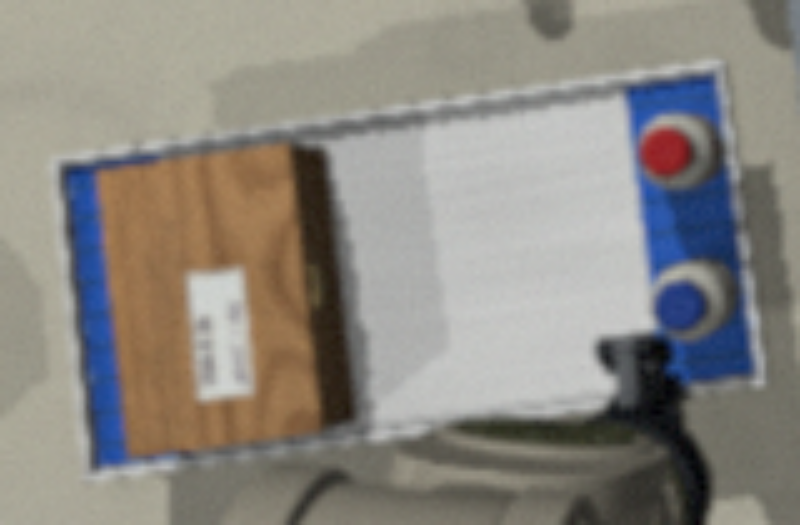

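```bash
cat > cmp.py <<'E'
from tilt import *
def cmp(p,ref,corners):
    a=cv2.imread(ref); r=[]
    for l in corners:
        u0=proj(p,W(l,[TR[0],TR[1],TR[2],0,TR[4]])); u1=proj(p,W(l,[TR[0],TR[1],TR[2],.01,TR[4]])); g=(u1-u0)/.01
        c=np.round(u0).astype(int); n=9
        if not(n+8<c[0]<640-n-8 and n+8<c[1]<400-n-8): continue
        tp=cv2.resize(a[c[1]-n:c[1]+n+1,c[0]-n:c[0]+n+1],None,fx=8,fy=8,interpolation=cv2.INTER_CUBIC)
        im=cv2.resize(p['pixels'][c[1]-n-7:c[1]+n+8,c[0]-n-7:c[0]+n+8],None,fx=8,fy=8,interpolation=cv2.INTER_CUBIC)
        m=cv2.matchTemplate(im,tp,cv2.TM_CCOEFF_NORMED); _,v,_,loc=cv2.minMaxLoc(m)
        d=np.array(loc)/8-7; r.append((l,d.round(2).tolist(),round(float(v),3),'tilt',round(float(d@g/(g@g)),4)))
    return r
E
python3 - <<'E'
from cmp import *
C=[(.1,.21,.01),(-.1,.21,.01),(.1,-.21,.01),(-.1,-.21,.01)]
s=shot('scene');t=shot('top')
for r in cmp(s,'pics/scene0.png',C): print(r)
s2=dict(s); s2['pixels']=cv2.imread('pics/s1.png')
print('check on s1');
for r in cmp(s2,'pics/scene0.png',C): print(r)
print(env.get_state()['clock'])
E
```

```text
((0.1, 0.21, 0.01), [0.0, -0.5], 0.984, 'tilt', 0.0072)
((-0.1, 0.21, 0.01), [0.0, -0.5], 0.986, 'tilt', 0.0071)
((0.1, -0.21, 0.01), [-4.88, 4.88], 0.528, 'tilt', 0.0749)
((-0.1, -0.21, 0.01), [0.38, 0.0], 0.848, 'tilt', 0.0007)
check on s1
((0.1, 0.21, 0.01), [0.75, 7.0], 0.805, 'tilt', -0.1023)
((-0.1, 0.21, 0.01), [0.62, 7.0], 0.84, 'tilt', -0.0992)
((0.1, -0.21, 0.01), [-0.88, 5.25], 0.321, 'tilt', 0.0995)
((-0.1, -0.21, 0.01), [-1.0, -5.25], 0.786, 'tilt', -0.1082)
26.45
```

Call:
servo_tool(moves=[[-2, 0, 0, 0, -0.4], [-2, 0, 0, 0, -0.4], [0, 0, 0, 0, -0.4], [0, 0, 0, 0, -0.4], [0, 0, 0, 0, -0.4], [0, 0, 0, 0, -0.4], [0, 0, 0, 0, -0.4], [0, 0, 0, 0, -0.4], [0, 0, 0, 0, -0.4], [0, 0, 0, 0, -0.4]])

```text
clock: 27.7
tcp_pos: [0.4111, 0.0313, 0.3013]
orientation: [0.529, 0.469, 0.529, -0.469]
wrist_force: [-0.7, -1.2, 0.2]
finger_gap: 0.0597
```

```bash
python3 - <<'E'
from cmp import *
C=[(.1,.21,.01),(-.1,.21,.01),(-.1,-.21,.01)]
s=shot('scene');t=shot('top')
for r in cmp(s,'pics/scene0.png',C)+cmp(s,'pics/s11.png',C): print(r)
for nm,p in (('s',s),('t',t)):
    b=models.pinpoint('box_mid',p); print(nm,[tl(atz(p,q['location'],.106)).round(3) for q in b[:1]])
print(env.get_state()['clock'])
E
```

```text
((0.1, 0.21, 0.01), [0.0, -0.5], 0.983, 'tilt', 0.0072)
((-0.1, 0.21, 0.01), [0.0, -0.5], 0.985, 'tilt', 0.0071)
((-0.1, -0.21, 0.01), [0.38, 0.0], 0.844, 'tilt', 0.0007)
((0.1, 0.21, 0.01), [0.0, 0.0], 0.996, 'tilt', 0.0)
((-0.1, 0.21, 0.01), [0.0, 0.0], 0.997, 'tilt', 0.0)
((-0.1, -0.21, 0.01), [0.0, 0.0], 0.996, 'tilt', 0.0)
s [array([-0.009,  0.104,  0.031])]
t [array([-0.003,  0.111,  0.031])]
27.9
```

Nothing moved between the last two looks and the tilt reads about 0, so I'm handing in.

```bash
python3 -c "
from workcell import order
print(order.hand_in())"
```

```text
the job is handed in; nothing more can be done
None
```

I stood the red- and blue-capped bottles upright on the blue band at the tray's -y end. I pushed the box in two strokes towards +y, never lifting it, until the tray stayed level by itself. I handed in at about 28 s; the hand-in gives no verdict.

**Last checks:**
- **Tilt:** the tray read +0.001 to +0.007 rad against the opening picture, in which it had fitted as level (-0.004 rad). It did not move between two looks about 1.3 s apart.
- **Bottles:** their caps were at about y = -0.173 to -0.181, x = +0.04 (red) and -0.05 (blue), in the tray's frame.
- **Box:** it was flat, at about x = -0.003 to -0.009, y = 0.104 to 0.111.
- **Gripper:** it was clear of everything, its fingertips about 0.3 m above the bench.

**Disagreements:**
- The top and scene cameras differed by 5 to 8 mm on the red bottle's and the box's position, still inside the limits.
- One far -y corner was hidden by the red bottle and gave a meaningless tilt (0.075, match 0.53), so I left it out.
- My cap finder got no usable reading of the blue bottle in the top picture, so its position comes from the scene camera only. The top picture did show it standing on the band.
- I did not measure the bystanders again at the end. None looked moved in the last pictures of the tray area, but those did not cover all of them.

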